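# Seat a bearing housing in the stop fixture

### The arm

A 6-joint arm with a two-finger parallel gripper is mounted at the origin on the work surface. World frame = base frame: x ahead of the robot, y to its left, z up, the work surface at z = 0. Lengths are in m, angles in rad, forces in N, time in s.
With the tool pointing down it reaches from about 0.25 to 0.725 m from the base axis. Payload 4 kg.
Tool frame: the origin (TCP) lies midway between the tips of the shut fingers; the grasp point (between the pads) lies 19 mm behind it; z points along the fingers, y is the line along which they close (so a half turn about z gives the same grasp; the last joint's range is limited). The gripper opens to 85 mm and grips with 20 to 120 N. Pads are 22 mm wide; open, the fingers measure 114 mm over their backs; the gripper's body (76 mm by 85 mm) begins 54 mm behind the grasp point. The pads swing forward as they close: fully open they stand 13 mm farther back than shut.
Start: joints at [1.272, 0.241, 0.005, 1.335, 0, 1.571], TCP at [0.147, 0.478, 0.231] pointing down, gripper open.
Joint ranges: [-2.72, 2.72], [-1.05, 1.87], [-1.09, 1.28], [-1.99, 2.15], [-1.42, 1.44], [-3.14, 3.14]. Speed limits (rad/s): [2.79, 2.79, 3.14, 3.14, 3.14, 3.14].

### API

Orientations are given as a rotation vector (axis times angle).
In Python, from workcell import sensors, eyes, ticket gives the robot as it stands.
- The arm moves only by the tool play_rows, never from a script. Its arguments are lists of equal length, an entry for each row: "offset": the shift along the tool's x, y, z in cm, a list of three; "roll": the turn about the tool's z in degrees. In form: {"offset": [[dx, dy, dz], ...], "roll": [roll, ...]}. A call has 1 to 20 rows; each row is the pose to reach, as a shift and turn from the pose commanded when the call began, along the tool's axes at that moment; what a row does not reach only later rows make up. A row lasts 1/12 s, in which the tool goes at most 41.7 mm and 7.16 degrees, less where a joint would pass 70% of its speed; a pose out of reach is approached as far as the arm can. A call with a gripper value outside its range is refused whole. "hand" is the opening, from 0 (shut) to 1 (fully open), set as the call begins (left out, the last holds). The fingers move at their own pace and stop on an object; the grip force is fixed at half the most. Time passes only in rows, so rows that repeat a pose let the fingers close. It gives the time, the measured TCP pose, the force, the opening and the grip force at its end, in the units of the state.
- sensors.state(): the state, without advancing time (a new reading comes with each control period).
- eyes.read_camera(name): name is "scene" or "top" or "wrist"; returns the picture (384x512x3 uint8, red, green, blue); there is no depth.
- eyes.camera_params(name): a dict with "fx", "fy", "cx", "cy" (pixels), "dist_coeffs" ([k1, k2, p1, p2, k3] as OpenCV has them; the pictures are not rectified), "world_from_camera" (4x4, takes a point from camera to world coordinates). Camera axes: x right, y up, looking along -z (the intrinsics and any distortion apply to the point x, -y, -z); pixel columns grow to the right and rows downward; lengths in m; the calibration is good to about 2 mm. A picture is of the moment at which its call begins: read the wrist's pose just before it. camera_params takes no time and is no camera call; for the wrist camera it gives the pose at the moment of the call.
- ticket.finish_job(): hands the job in; it is judged then, once.
The state is a dict: "t": time; "joint_pos": joint angles; "qd": joint speeds; "effort": joint torques, N m; "tool_pos": TCP position; "tcp_rot": TCP orientation; "contact_force": force on the tool from outside, world axes, zero at the start; "torque": the same for the moment, N m; "grip_width": opening from 0.0 (shut) to 1.0 (fully open); "grasp_force": force on a finger pad.
Only numpy, scipy, OpenCV 4.12 (cv2) and the standard library are available. Lean on these libraries where they do the work, as an engineer would, in place of code of your own. Each camera call takes 0.05 s, during which the arm holds its last target. There are 200 camera calls.

### The job

Seat the bearing housing in the stop fixture by pushing, without lifting it off the bench: first push it across the bench until its long side is flat against the fence, then push the sliding stop along the fence so that the housing ends up tight between the fixed end stop and the sliding stop, still flat against the fence. Leave the other things on the bench where they are.

Things in the scene. Friction and masses are not known exactly. Their poses are not given: they have to be found in the camera images.
- housing: the bearing housing to seat: loose grey block, 0.4 to 0.8 kg; foot 60 mm (its x) by 100 mm (its y), 24 mm high, with a middle 60 mm by 64 mm (y) on it, top at 58 mm; round bore along x. Front and back alike. Origin: centre of its underside, z up. Starts clear of the fence on the robot's side, between end stop and sliding stop, at most 0.4 rad from square with its x along the fence's x.
- fixture: the fixed stop fixture: an aluminium bar on the bench (the fence), 30 mm wide and high, 360 mm long, with an end stop fixed at one end, 40 mm high, 30 mm thick along the fence, reaching 60 mm out from the fence towards the robot. Origin on the fence's working face at bench level, 140 mm from the end stop's face. Axes as corner. Stands elsewhere each time.
- corner (a point): inner corner of the fixture at bench level, where the working faces of fence and end stop meet. y runs along the fence from the end stop towards the sliding stop, x through the fence away from the robot, z up. Fence face: plane x = 0, y = -30 to 330 mm. End stop face: plane y = 0. A seated housing has its origin at x = -30, y = 50 mm here, its x along this x.
- stop_face (a point): centre of the working face of the sliding stop, 30 mm in front of the fence, 30 mm above the bench; axes as corner. The stop is a steel block on the fence, 30 mm thick from this face towards +y (push on that outer face), from 1 to 61 mm in front of the fence and 2 to 60 mm high. Its cap over the fence juts 10 mm past the block at both ends, at 31 to 43 mm high.
- stop (a joint): travel of the sliding stop along the fence towards the end stop, m: 0 parked at the far end (face 280 mm from the end stop), up to 0.19; about 0.18 when it touches the seated housing. It slides with about 3 N of friction and stays where it is left.
- hub: bystander: turned steel flange, 60 mm across, 40 mm high; origin at the centre of its underside
- jar: bystander: small glass jar with a black lid, 48 mm across, 62 mm high; origin at the centre of its underside
- wrench: bystander: flat steel wrench lying on the bench behind the fence; origin under its middle, x along it
- screwdriver: bystander: screwdriver lying at the robot's right; origin under it, x along it
- tape: bystander: roll of brown tape lying flat, 100 mm across, 45 mm high; origin at the centre of its underside
- drill: bystander: cordless drill standing on its battery at the robot's left, about 210 mm high; origin at the centre of the battery's underside
Not all that is in view belongs to the job. Several things have the shape of the housing; the one meant has the colours described above.

How it is judged:
On the way, in this order (a step that is already met when the one before it is completed fails the run):
1. the housing's long side is flat against the fence (x of housing in the frame of corner above -0.0335 m and angle between the x axis of housing and the x axis of corner, either way round below 0.04 rad), for 0.2 s.
2. the housing is tight between the end stop and the sliding stop, flat against the fence (all of step 1 and x of housing in the frame of corner below -0.027 m and y of housing in the frame of corner between 0.046 and 0.0535 m and y of stop_face in the frame of housing between 0.046 and 0.0535 m and height (world z) of housing below 0.005 m and angle between housing's own z axis and vertical below 0.05 rad and linear speed of housing below 0.01 m/s), for 0.2 s.
At the end, for the whole second after the job is handed in: The housing stands on the bench at rest, its back within 3.5 mm of the fence and square to it within 0.04 rad, its end within 3.5 mm of the end stop, and the sliding stop's face within 3.5 mm of its other end (all of step 2); the robot touches nothing.
It fails at once if the housing is lifted off the bench or tipped (height (world z) of housing above 0.012 m or angle between housing's own z axis and vertical above 0.2 rad).
It fails at once if another thing on the bench is moved by more than 20 mm (distance of any of hub, jar, wrench, screwdriver, tape, drill from where it was at the start of the episode above 0.02 m).
It also fails if it takes over 42 s, if anything falls off the work surface, if the arm or the gripper's body presses on something with over 40 N, if the wrist force passes 120 N, or if a joint passes its speed limit or range.

## Working session

There is one attempt and no reset: what is moved stays moved. The work goes in short steps, Python scripts to look and compute and a tool call to move; the robot and the scene stay as the last step left them, time stands still between calls to the robot, and variables do not carry over. Pictures are saved under pics/ and viewed, at most 10 in all, crops included, and the job is handed in when it is done.

Besides the shell and the picture viewer there is one more tool, called after "Request:" by a JSON object that holds its "method" and its "body". play_rows: Moves the arm, as the interface text tells. Its arguments: {"type":"object","properties":{"offset":{"type":"array"},"roll":{"type":"array"},"hand":{"type":"number"}},"required":["offset","roll"]}

```bash
mkdir -p pics; ls; python3 - <<'E'
from workcell import sensors,eyes
import cv2,numpy as np
np.set_printoptions(precision=4,suppress=True)
s=sensors.state();print(s['t'],s['tool_pos'],s['tcp_rot'])
for n in('top','scene'):
    im=eyes.read_camera(n);p=eyes.camera_params(n);print(n,p)
    cv2.imwrite(f'pics/{n}0.png',im[:,:,::-1])
E
```

```text
pics
0.0 [0.147  0.4772 0.2304] [-0.4675 -3.1063  0.0033]
top {'fx': 375.56740654938153, 'fy': 375.56740654938153, 'cx': 255.5744488852682, 'cy': 197.8485554961424, 'dist_coeffs': array([-0.0342,  0.    ,  0.    ,  0.    ,  0.    ]), 'world_from_camera': array([[-0.0215,  0.9933, -0.1135,  0.3589],
       [-0.9997, -0.0224, -0.0066,  0.0117],
       [-0.0091,  0.1133,  0.9935,  1.0854],
       [ 0.    ,  0.    ,  0.    ,  1.    ]])}
scene {'fx': 400.69262365328046, 'fy': 400.69262365328046, 'cx': 252.5973476674258, 'cy': 195.679592203903, 'dist_coeffs': array([-0.1436,  0.    ,  0.    ,  0.    ,  0.    ]), 'world_from_camera': array([[-0.4611, -0.6615,  0.5915,  1.2197],
       [ 0.8872, -0.3292,  0.3234,  0.4033],
       [-0.0192,  0.6739,  0.7386,  0.9733],
       [ 0.    ,  0.    ,  0.    ,  1.    ]])}
```

View pics/top0.png

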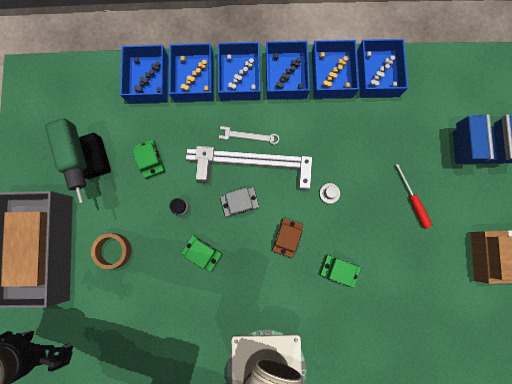

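View pics/scene0.png

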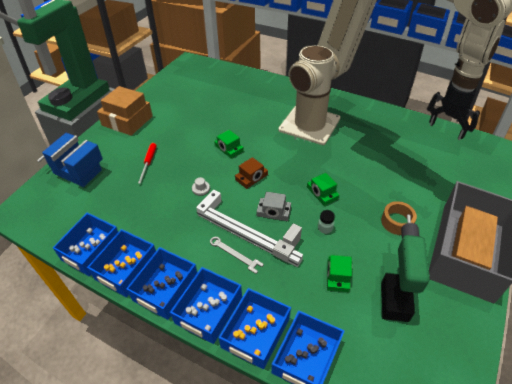

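The housing-shaped things (top view) are grey at (240,202), green at (148,157), (202,252) and (341,270), and brown at (288,237). Only the grey one fits the description, and it stands between the stops in front of the fence. The end stop is at (306,172) and the sliding stop at (204,160). I'll confirm with one enlarged crop.

```bash
cat > h.py <<'E'
import cv2,numpy as np
from workcell import sensors,eyes
np.set_printoptions(precision=4,suppress=True)
def ray(n,px,z,p=None):
    """pixels -> world points on the plane z"""
    p=p or eyes.camera_params(n)
    K=np.array([[p['fx'],0,p['cx']],[0,p['fy'],p['cy']],[0,0,1]])
    u=cv2.undistortPoints(np.array(px,float).reshape(-1,1,2),K,p['dist_coeffs'])[:,0]
    d=np.c_[u[:,0],-u[:,1],-np.ones(len(u))]@p['world_from_camera'][:3,:3].T
    o=p['world_from_camera'][:3,3]
    return o+d*((z-o[2])/d[:,2])[:,None]
def crop(im,x0,y0,x1,y1,k,name):
    cv2.imwrite(name,cv2.resize(im[y0:y1,x0:x1,::-1],None,fx=k,fy=k,interpolation=cv2.INTER_CUBIC))
E
python3 - <<'E'
from h import *
im=cv2.imread('pics/top0.png')[:,:,::-1]
crop(im,180,140,340,225,5,'pics/c0.png')
E
```

```text
(no output)
```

View pics/c0.png

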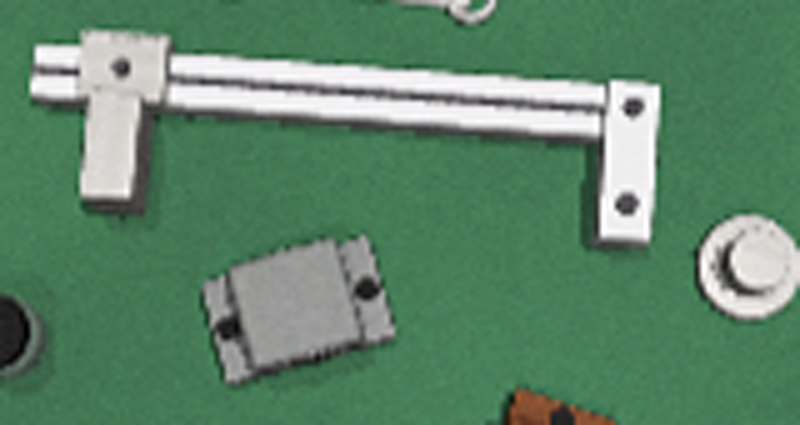

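The crop shows a plain grey block, its middle's top corners at crop (228,265), (337,238), (360,342), (252,370). The fence's front top edge runs (172,107)–(603,137), with the end stop's left edge (608,82)–(598,240) and the slider block at (81..142,93..198). That confirms the housing.

```bash
python3 - <<'E'
from h import *
f=lambda c,z:ray('top',np.array(c)/5+[180-.4,140-.4],z)
m=f([(228,265),(337,238),(360,342),(252,370)],.058);print('mid',m[:,:2],m.mean(0)[:2],np.linalg.norm(np.diff(m[[0,1,2,3,0]],axis=0),axis=1))
h=f([(230,328),(368,288)],.024);print('holes',h[:,:2],h.mean(0)[:2])
ft=f([(204,283),(366,236),(396,338),(230,383)],.024);print('foot',ft.mean(0)[:2],np.linalg.norm(np.diff(ft[[0,1,2,3,0]],axis=0),axis=1))
for a,b in((m[1],m[0]),(m[2],m[3]),(ft[1],ft[0]),(ft[2],ft[3])): d=b-a;print('ang',np.arctan2(-d[0],d[1]))
e=f([(172,107),(603,137)],.03);d=e[0]-e[1];th=np.arctan2(-d[0],d[1]);print('fence',e[:,:2],th)
s=f([(608,82),(598,240),(650,243),(660,86)],.04);print('endstop',s[:,:2],np.linalg.norm(np.diff(s,axis=0),axis=1))
X=np.array([np.cos(th),np.sin(th)]);Y=np.array([-np.sin(th),np.cos(th)])
c=np.array([e[:,:2].mean(0)@X, s[:2,:2].mean(0)@Y]);co=c[0]*X+c[1]*Y;print('corner',co)
q=lambda p:np.c_[(p[:,:2]-co)@X,(p[:,:2]-co)@Y]
print('mid in corner',q(m),q(m).mean(0));print('foot',q(ft),q(ft).mean(0))
print('slider',q(f([(142,93),(133,198),(81,195),(85,93)],.06)))
print('jar,hub',f([(0,335)],.062),f([(750,265)],.03))
E
```

```text
mid [[0.4928 0.102 ]
 [0.5064 0.0415]
 [0.4485 0.03  ]
 [0.4344 0.0895]] [0.4705 0.0657] [0.062  0.0591 0.0612 0.0597]
holes [[0.4611 0.1043]
 [0.4822 0.0254]] [0.4716 0.0648]
foot [0.4706 0.0649] [0.0962 0.0609 0.0974 0.0591]
ang 0.2223833425934286
ang 0.23239775433389098
ang 0.26227338429642383
ang 0.2434296406124971
fence [[ 0.5884  0.1355]
 [ 0.5652 -0.1106]] -0.09402500733520143
endstop [[ 0.5949 -0.1134]
 [ 0.5046 -0.1046]
 [ 0.5022 -0.1337]
 [ 0.5919 -0.1428]] [0.0908 0.0292 0.0902]
corner [ 0.5652 -0.1104]
mid in corner [[-0.0921  0.2047]
 [-0.0728  0.1458]
 [-0.1294  0.1288]
 [-0.149   0.1868]] [-0.1108  0.1665]
foot [[-0.0993  0.2209]
 [-0.0657  0.1308]
 [-0.1228  0.1095]
 [-0.155   0.2014]] [-0.1107  0.1657]
slider [[ 0.0006  0.2603]
 [-0.0588  0.2601]
 [-0.0592  0.2891]
 [-0.0016  0.2921]]
jar,hub [[0.4564 0.2274 0.062 ]] [[ 0.4897 -0.1913  0.03  ]]
```

```bash
cat >> h.py <<'E'
from scipy.spatial.transform import Rotation as R
TH=-0.094;CO=np.array([.5652,-.1104])
X=np.array([np.cos(TH),np.sin(TH)]);Y=np.array([-np.sin(TH),np.cos(TH)])
def plan(cx,cy,z):
    """offset (cm) and roll (deg) to corner-frame (cx,cy), height z, tool y along the fence"""
    s=sensors.state();M=R.from_rotvec(s['tcp_rot']).as_matrix()
    p=np.array(s['tool_pos']);t=np.r_[CO+cx*X+cy*Y,z]
    y=M[:2,1];a=np.arctan2(y[0]*Y[1]-y[1]*Y[0],y@Y);a=(a+np.pi/2)%np.pi-np.pi/2  # world turn
    print('corner-frame tcp',(p[:2]-CO)@X,(p[:2]-CO)@Y,p[2],'tilt',np.arccos(-M[2,2]),'F',np.array(s['contact_force']),'q',np.array(s['joint_pos']),'t',s['t'])
    print('offset cm',(t-p)@M*100,'roll',-np.degrees(a)); print('tool axes in fence X,Y',M[:2].T@np.c_[X,Y])
E
python3 -c "
from h import *
plan(-.19,.16,.2); plan(-.19,.16,.006)"
```

```text
corner-frame tcp -0.47151568778859443 0.545842571340968 0.23048180323850959 tilt 0.0019393809052771541 F [0.2047 0.0987 0.1786] q [1.272  0.2414 0.0038 1.3352 0.     1.5708] t 0.1
offset cm [-35.4101 -32.0469   3.1095] roll -11.733841778726708
tool axes in fence X,Y [[-0.9791  0.2034]
 [ 0.2034  0.9791]
 [-0.0004 -0.0019]]
corner-frame tcp -0.47151568778859443 0.545842571340968 0.23048180323850959 tilt 0.0019393809052771541 F [0.2047 0.0987 0.1786] q [1.272  0.2414 0.0038 1.3352 0.     1.5708] t 0.1
offset cm [-35.4105 -32.0093  22.5095] roll -11.733841778726708
tool axes in fence X,Y [[-0.9791  0.2034]
 [ 0.2034  0.9791]
 [-0.0004 -0.0019]]
```

Request:
{"method": "play_rows", "body": {"offset": [[-3, -2.7, 0.3], [-6, -5.4, 0.6], [-9, -8.1, 0.9], [-12, -10.8, 1.2], [-15, -13.5, 1.5], [-18, -16.2, 1.8], [-21, -18.9, 2.1], [-24, -21.6, 2.4], [-27, -24.3, 2.7], [-30, -27, 3], [-33, -29.8, 3], [-35.4, -32, 3], [-35.4, -32, 3], [-35.4, -32, 3]], "roll": [-1, -2, -3, -4, -5, -6, -7, -8, -9, -10, -11, -11.7, -11.7, -11.7], "hand": 0.6}}

```text
t: 1.27
tool_pos: [0.3915, 0.0664, 0.2009]
tcp_rot: [-0.156, -3.136, -0.0]
contact_force: [-0.6, 0.6, -0.3]
grip_width: 0.599
grasp_force: 0.0
```

```bash
python3 - <<'E'
from h import *
plan(-.19,.16,.006)
im=eyes.read_camera('wrist');cv2.imwrite('pics/w1.png',im[:,:,::-1])
print(eyes.camera_params('wrist')['world_from_camera'])
E
```

```text
corner-frame tcp -0.18957345177104287 0.15967608678214407 0.20085184586192914 tilt 0.0012849099336752754 F [-0.5662  0.5727 -0.2786] q [ 0.1677  0.0556 -0.2966  1.2199  0.0003  0.267 ] t 1.2667
offset cm [ 0.0178  0.032  19.4852] roll -0.30475031696870836
tool axes in fence X,Y [[-1.      0.0053]
 [ 0.0053  1.    ]
 [-0.0013  0.    ]]
[[ 0.0967 -0.9481 -0.3028  0.3117]
 [ 0.9953  0.0923  0.0287  0.0756]
 [ 0.0007 -0.3042  0.9526  0.3435]
 [ 0.      0.      0.      1.    ]]
```

View pics/w1.png

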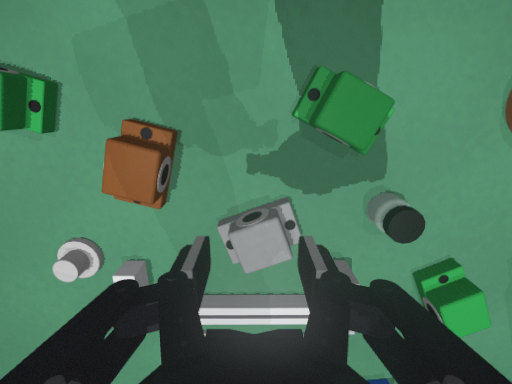

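The wrist view shows the grey housing at about (260,237), ahead of the fingers. The nearest neighbours are the green block (corners (293,112) and (367,152)) and the brown one (right edge at x≈177). I'll check their clearance before going down.

```bash
python3 - <<'E'
from h import *
for z in(.024,.058):
    w=ray('wrist',[(293,112),(367,152),(177,130),(165,205),(298,205),(221,222)],z)[:,:2]-CO;print(z,np.c_[w@X,w@Y])
E
```

```text
0.024 [[-0.2665  0.2062]
 [-0.2209  0.2962]
 [-0.247   0.0725]
 [-0.1547  0.0491]
 [-0.1542  0.2171]
 [-0.1312  0.119 ]]
0.058 [[-0.2668  0.2014]
 [-0.2261  0.2818]
 [-0.2494  0.082 ]
 [-0.1669  0.0611]
 [-0.1665  0.2111]
 [-0.146   0.1235]]
```

Request:
{"method": "play_rows", "body": {"offset": [[0, 0, 4], [0, 0, 8], [0, 0, 12], [0, 0, 15], [0, 0, 17.5], [0, 0, 19], [0, 0, 19.4], [0, 0, 19.4], [0, 0, 19.4]], "roll": [-0.3, -0.3, -0.3, -0.3, -0.3, -0.3, -0.3, -0.3, -0.3]}}

```text
t: 2.07
tool_pos: [0.3914, 0.0688, 0.0079]
tcp_rot: [0.137, 3.138, 0.0]
contact_force: [0.2, 0.4, 0.6]
grip_width: 0.601
grasp_force: 0.0
```

```bash
python3 - <<'E'
from h import *
plan(-.10,.16,.007)
E
```

```text
corner-frame tcp -0.18980948710629625 0.1621040545576185 0.007895346985968561 tilt 0.0005072247161050114 F [0.1703 0.4124 0.5911] q [ 0.1739  0.2984 -0.5928  0.6791  0.0001  0.2613] t 2.0667
offset cm [-8.9793 -0.27    0.0934] roll 0.38025954548306157
tool axes in fence X,Y [[-1.     -0.0066]
 [-0.0066  1.    ]
 [ 0.0004  0.0003]]
```

Request:
{"method": "play_rows", "body": {"offset": [[-0.6, 0, 0], [-1.2, 0, 0], [-1.8, 0, 0], [-2.4, 0, 0], [-3, 0, 0], [-3.6, 0, 0], [-4.2, 0, 0], [-4.8, 0, 0], [-5.4, 0, 0], [-6, 0, 0], [-6.6, 0, 0], [-7.2, 0, 0], [-7.8, 0, 0], [-8.4, 0, 0], [-9, 0, 0], [-9.5, 0, 0], [-9.5, 0, 0]], "roll": [0.4, 0.4, 0.4, 0.4, 0.4, 0.4, 0.4, 0.4, 0.4, 0.4, 0.4, 0.4, 0.4, 0.4, 0.4, 0.4, 0.4]}}

```text
t: 3.48
tool_pos: [0.4877, 0.0592, 0.0075]
tcp_rot: [0.152, 3.136, 0.0]
contact_force: [0.2, 0.1, 0.0]
grip_width: 0.606
grasp_force: 0.0
```

```bash
python3 - <<'E'
from h import *
plan(-.071,.162,.007)
a=eyes.read_camera('top');b=eyes.read_camera('scene')
crop(a,180,140,340,230,5,'pics/a2.png')
crop(b,190,180,310,270,5,'pics/b2.png')
E
```

```text
corner-frame tcp -0.09304443140984817 0.16162846813824963 0.007516686104324023 tilt 0.002072225559412602 F [0.2257 0.088  0.0468] q [ 0.1211  0.4421 -0.3542  0.7725 -0.0003  0.2177] t 3.4833
offset cm [-2.2042  0.043   0.0562] roll -0.15331303872072063
tool axes in fence X,Y [[-1.      0.0027]
 [ 0.0027  1.    ]
 [ 0.0021  0.0002]]
```

View pics/b2.png

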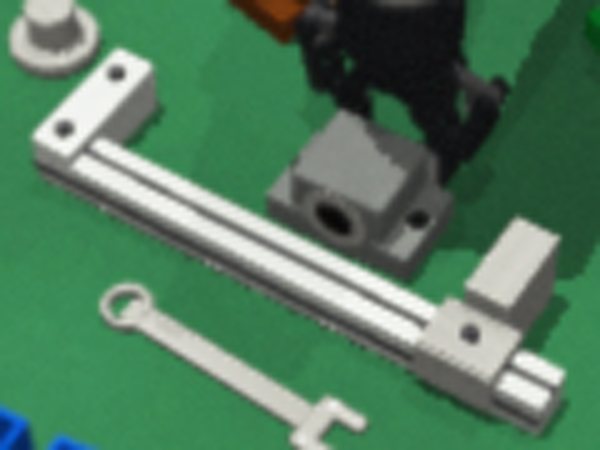

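The crop shows the housing pushed squarely, its front long side parallel to the fence about 20 mm short of it (foot edge from (270,200) to (400,275)). I'll carry on gently until contact.

Request:
{"method": "play_rows", "body": {"offset": [[-0.3, 0, 0], [-0.6, 0, 0], [-0.9, 0, 0], [-1.2, 0, 0], [-1.5, 0, 0], [-1.8, 0, 0], [-1.9, 0, 0], [-1.9, 0, 0]], "roll": [0, 0, 0, 0, 0, 0, 0, 0]}}

```text
t: 4.25
tool_pos: [0.5056, 0.0575, 0.0073]
tcp_rot: [0.151, 3.137, 0.0]
contact_force: [-1.1, 0.9, -0.4]
grip_width: 0.601
grasp_force: 0.0
```

Request:
{"method": "play_rows", "body": {"offset": [[-0.1, 0, 0], [-0.2, 0, 0], [-0.2, 0, 0], [-0.2, 0, 0]], "roll": [0, 0, 0, 0]}}

```text
t: 4.58
tool_pos: [0.5068, 0.0573, 0.0073]
tcp_rot: [-0.151, -3.138, 0.0]
contact_force: [-1.8, -0.4, 0.4]
grip_width: 0.597
grasp_force: 0.0
```

Request:
{"method": "play_rows", "body": {"offset": [[-0.1, 0, 0], [-0.2, 0, 0], [-0.2, 0, 0], [-0.2, 0, 0]], "roll": [0, 0, 0, 0]}}

```text
t: 4.92
tool_pos: [0.5079, 0.0572, 0.0071]
tcp_rot: [-0.151, -3.136, -0.0]
contact_force: [-5.1, 1.6, 2.0]
grip_width: 0.599
grasp_force: 0.0
```

Request:
{"method": "play_rows", "body": {"offset": [[-0.1, 0, 0], [-0.2, 0, 0], [-0.3, 0, 0], [-0.3, 0, 0], [-0.3, 0, 0]], "roll": [0, 0, 0, 0, 0]}}

```text
t: 5.33
tool_pos: [0.5082, 0.0572, 0.0065]
tcp_rot: [-0.151, -3.131, -0.001]
contact_force: [-10.1, 2.4, 3.4]
grip_width: 0.601
grasp_force: 0.0
```

```bash
python3 - <<'E'
from h import *
plan(-.071,.162,.007)
a=eyes.read_camera('top')
crop(a,180,140,340,230,5,'pics/a3.png')
E
```

```text
corner-frame tcp -0.07250589184772167 0.16151609642384204 0.006507918736538259 tilt 0.006828578216152561 F [-10.1342   2.3749   3.3694] q [ 0.1112  0.4798 -0.2909  0.8068  0.0016  0.2076] t 5.3333
offset cm [-0.1501  0.0488 -0.0502] roll -0.13802436364075774
tool axes in fence X,Y [[-1.      0.0024]
 [ 0.0024  1.    ]
 [-0.0068  0.0002]]
```

View pics/a3.png

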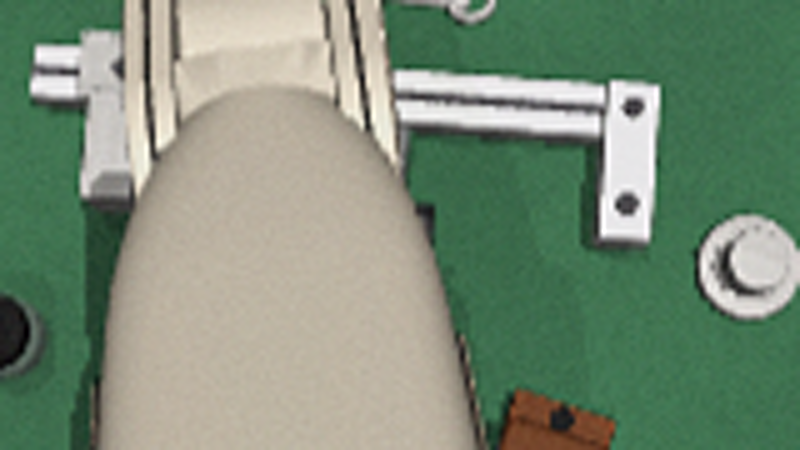

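The arm hides the housing, but the force rose to 10 N without further travel and the TCP at x=-72.5 mm (finger half-width 11 mm) matches contact with the fence. I'll back off, rise, and move beyond the sliding stop with the fingers shut.

Request:
{"method": "play_rows", "body": {"offset": [[1, 0, 0], [3, 0, 0], [5, 0, 0], [6, 0, -3], [6, 2, -7], [6, 5, -11], [5, 8.5, -12], [3, 12, -12], [1, 15, -12], [-1, 16.5, -12], [-3, 17.3, -12], [-4.2, 17.5, -12], [-4.2, 17.5, -12], [-4.2, 17.5, -12]], "roll": [0, 0, 0, 0, 0, 0, 0, 0, 0, 0, 0, 0, 0, 0], "hand": 0.6}}

```text
t: 6.55
tool_pos: [0.5714, 0.2271, 0.1271]
tcp_rot: [0.152, 3.137, 0.0]
contact_force: [0.1, 0.2, -0.7]
grip_width: 0.599
grasp_force: 0.0
```

```bash
python3 - <<'E'
from h import *
plan(-.03,.335,.018)
a=eyes.read_camera('scene')
crop(a,180,160,350,287,4,'pics/b4.png')
a=eyes.read_camera('top')
crop(a,180,140,340,230,5,'pics/a4.png')
E
```

```text
corner-frame tcp -0.02552585541737888 0.3366102103950494 0.1271106291338675 tilt 0.0012039420538222565 F [ 0.1092  0.1942 -0.6517] q [ 0.3785  0.5248  0.1506  1.1955 -0.0003  0.4751] t 6.55
offset cm [ 0.4598 -0.1652 10.9105] roll -0.14876230507119081
tool axes in fence X,Y [[-1.      0.0026]
 [ 0.0026  1.    ]
 [ 0.0012  0.0003]]
```

View pics/a4.png

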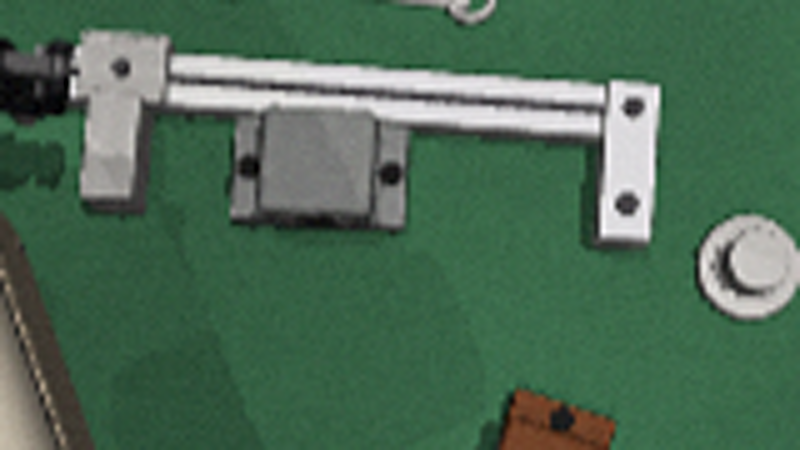

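The housing is now flat against the fence (holes at crop (250,165) and (391,173), parallel to it). Next: shut the fingers and descend outside the stop.

Request:
{"method": "play_rows", "body": {"offset": [[0.5, 0, 0], [0.5, 0, 0], [0.5, 0, 0], [0.5, 0, 2], [0.5, 0, 5], [0.5, 0, 8], [0.5, 0, 10], [0.5, 0, 10.9], [0.5, 0, 10.9], [0.5, 0, 10.9]], "roll": [0, 0, 0, 0, 0, 0, 0, 0, 0, 0], "hand": 0}}

```text
t: 7.48
tool_pos: [0.5656, 0.2275, 0.0188]
tcp_rot: [0.151, 3.138, 0.0]
contact_force: [-0.4, 0.2, 1.3]
grip_width: 0.001
grasp_force: 0.0
```

Request:
{"method": "play_rows", "body": {"offset": [[0, -0.5, 0], [0, -1, 0], [0, -1.5, 0], [0, -2, 0], [0, -2.5, 0], [0, -3, 0], [0, -3.5, 0], [0, -4, 0], [0, -4.5, 0], [0, -5, 0], [0, -5.5, 0], [0, -6, 0], [0, -6.5, 0], [0, -7, 0], [0, -7.5, 0], [0, -8, 0], [0, -8.5, 0], [0, -9, 0], [0, -9.5, 0], [0, -10, 0]], "roll": [0, 0, 0, 0, 0, 0, 0, 0, 0, 0, 0, 0, 0, 0, 0, 0, 0, 0, 0, 0]}}

```text
t: 9.15
tool_pos: [0.5563, 0.1284, 0.0189]
tcp_rot: [0.15, 3.137, 0.003]
contact_force: [-0.4, 4.8, 5.2]
grip_width: 0.004
grasp_force: 3.7
```

```bash
python3 - <<'E'
from h import *
plan(-.03,.1445,.018)
a=eyes.read_camera('scene')
crop(a,180,160,350,287,4,'pics/b5.png')
E
```

```text
corner-frame tcp -0.031279498698794934 0.23695529744617427 0.018946418174156675 tilt 0.0022811741478687485 F [-0.4112  4.7838  5.2446] q [ 0.2261  0.5519 -0.1186  0.8987  0.0016  0.3218] t 9.15
offset cm [-0.1437 -9.2455  0.0759] roll -0.0980804612136565
tool axes in fence X,Y [[-1.      0.0017]
 [ 0.0017  1.    ]
 [ 0.001   0.002 ]]
```

View pics/b5.png

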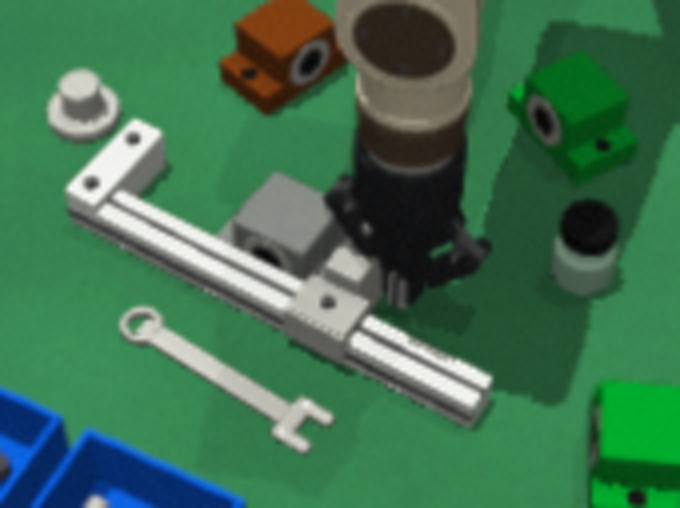

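The stop is sliding and has reached the housing. It's now at about (325,300) in the crop, with the housing still flat at (270,230). I'll keep pushing.

Request:
{"method": "play_rows", "body": {"offset": [[-0.1, -0.4, 0], [-0.1, -0.8, 0], [-0.1, -1.2, 0], [-0.1, -1.6, 0], [-0.1, -2, 0], [-0.1, -2.4, 0], [-0.1, -2.8, 0], [-0.1, -3.2, 0], [-0.1, -3.6, 0], [-0.1, -4, 0], [-0.1, -4.4, 0], [-0.1, -4.8, 0], [-0.1, -5.2, 0], [-0.1, -5.6, 0], [-0.1, -6, 0], [-0.1, -6.4, 0], [-0.1, -6.8, 0], [-0.1, -7.2, 0], [-0.1, -7.6, 0], [-0.1, -8, 0]], "roll": [0, 0, 0, 0, 0, 0, 0, 0, 0, 0, 0, 0, 0, 0, 0, 0, 0, 0, 0, 0]}}

```text
t: 10.87
tool_pos: [0.5486, 0.0488, 0.0189]
tcp_rot: [-0.15, -3.137, -0.003]
contact_force: [-2.4, 5.6, 8.0]
grip_width: -0.003
grasp_force: 4.7
```

Request:
{"method": "play_rows", "body": {"offset": [[0, -0.2, 0], [0, -0.4, 0], [0, -0.6, 0], [0, -0.8, 0], [0, -0.8, 0]], "roll": [0, 0, 0, 0, 0]}}

```text
t: 11.28
tool_pos: [0.548, 0.0419, 0.0189]
tcp_rot: [-0.15, -3.137, -0.007]
contact_force: [-3.1, 8.6, 8.3]
grip_width: -0.003
grasp_force: 5.3
```

Request:
{"method": "play_rows", "body": {"offset": [[0, -0.1, 0], [0, -0.2, 0], [0, -0.3, 0], [0, -0.3, 0]], "roll": [0, 0, 0, 0]}}

```text
t: 11.62
tool_pos: [0.5481, 0.0414, 0.0192]
tcp_rot: [0.146, 3.138, 0.014]
contact_force: [-1.9, 14.5, 8.5]
grip_width: 0.003
grasp_force: 7.2
```

The stop has jammed tight: 14 N and no further travel. I'll back off along the fence, rise clear and check.

Request:
{"method": "play_rows", "body": {"offset": [[0, 0.6, 0], [0, 2, 0], [0, 4, 0], [0, 5, -3], [0, 6, -6], [0, 8, -10], [0, 11, -12], [0, 14, -12], [0, 17, -12], [0, 19, -12], [0, 20, -12], [0, 20, -12], [0, 20, -12]], "roll": [0, 0, 0, 0, 0, 0, 0, 0, 0, 0, 0, 0, 0]}}

```text
t: 12.7
tool_pos: [0.5667, 0.2357, 0.1372]
tcp_rot: [-0.151, -3.136, 0.003]
contact_force: [-0.4, -0.7, 0.6]
grip_width: -0.003
grasp_force: 0.0
```

```bash
python3 - <<'E'
from h import *
a=eyes.read_camera('top')
crop(a,230,140,340,220,7,'pics/a6.png')
E
```

```text
(no output)
```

View pics/a6.png

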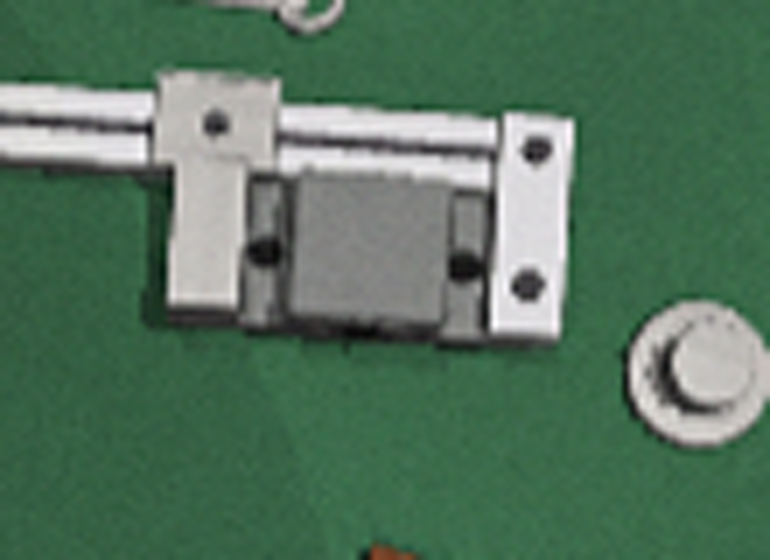

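It looks tight on both sides, with holes at (264,252) and (464,267). A numeric check before handing in.

```bash
python3 - <<'E'
from h import *
def q(c,z):
    w=ray('top',np.array(c)/7+[230-.43,140-.43],z)[:,:2]-CO;return np.c_[w@X,w@Y]
h=q([(264,252),(464,267)],.024);print('holes',h,h.mean(0),'ang',(h[0]-h[1])[0]/(h[0]-h[1])[1])
m=q([(298,172),(453,180),(446,322),(288,315)],.058);print('mid',m.mean(0))
print('stop face',q([(245,165),(238,307)],.06),'end stop',q([(500,115),(490,333)],.04))
E
```

```text
holes [[-0.0303  0.0917]
 [-0.0307  0.0098]] [-0.0305  0.0508] ang 0.004670846084404336
mid [-0.0313  0.0498]
stop face [[-0.0023  0.102 ]
 [-0.0593  0.1008]] end stop [[ 0.0298  0.0004]
 [-0.0596 -0.0008]]
```

All values agree with seated: housing at (-30.5, 50.8) mm against the required (-30, 50), 0.005 rad from square, and the stop face at 101 mm. I'm handing in.

```bash
python3 -c "
from workcell import ticket
print(ticket.finish_job())"
```

```text
the job is handed in; nothing more can be done
None
```

I seated the housing flat against the fence and tight between the end stop and the sliding stop, backed the arm clear and handed the job in at about 13 s; the hand-in returned no verdict.

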